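Clamp a glued branch slice in the screw press

TASK

The branch slice has just been glued onto its plywood plaque. Lay the plaque flat in the screw press with the slice centred under the pressing plate, then take the loose grip of the crank and, keeping hold of it all the way, wind the plate down until it nips the slice firmly, without overtightening. Leave it clamped, let go, and do not disturb the other things on the table.

Things in the scene. Friction and masses are not known exactly. Their poses are not given: they have to be found in the camera images.
- press: Grey bench screw press, fixed; its place and yaw vary. Origin: on the table under the vertical screw axis; x points from its open front, where work goes in, to its back, y to its left pillar, z up. Base 160 (x) x 230 (y) x 18 mm; pillars 22 mm thick at y = +-94 mm (166 mm clear between); crosshead 52 (x) x 230 (y) mm, 135 to 170 mm above the table.
- bed (a point): Point on top of the press's base, exactly on the vertical screw axis, 18 mm above the table. On the base lies a fixed plywood packing board, 140 mm (along press x) x 80 mm, centred on the axis; its top is 6 to 16 mm above the base, different each time and not measured.
- screw: The rising screw with what it carries: the steel pressing plate, 90 x 90 x 12 mm, under it on disc springs (about 140 N/mm), the crank and its sleeve. Origin: centre of the plate's underside while it hangs free, on the axis; z up. Moves 16 mm down per crank turn; origin 86 mm above the table at crank angle 0. Firm: 30 N or more on the slice; over 160 N is overtightened.
- crank (a joint): Crank angle, rad; starts within -2 to 2, grows clockwise from above, winding the plate down (1 to 2.4 turns to the slice). At 0 the sleeve is on the press's +x side of the axis, at pi/2 on its -y side. 3 to 4.5 N at the sleeve turns it free; each 100 N of clamping adds about 4.2 N and takes a sixteenth of a turn. It stays where left, but clamped over about 85 N it springs back to that.
- grip (a point): Centre of the black grip sleeve: an upright cylinder 26 mm across and 62 mm long, spinning freely on a pin on the end of the crank arm, 60 mm from the screw axis. Its centre is 201 mm above the hanging plate's underside and goes down with the plate. The crank arm, 22 mm wide, begins 33 mm below this centre. Above the sleeve is free space.
- plaque (a point): Centre of the plywood plaque, 200 (x) x 62 (y) x 10 mm, loose on the table; yaw varies. x points along it towards the end with the slice, z up. Plaque and slice together about 0.13 kg (0.1 to 0.17), one rigid piece (the mount).
- slice (a point): Centre of the glued branch slice, a round disc 66 mm across and 20 mm thick on top of the plaque, 58 mm from the plaque's centre along its x; its top is 30 mm above the plaque's underside.
- glue: Bystander: a white glue bottle, 56 mm across, 140 mm tall.
- spare: Bystander: an unmounted branch slice, a disc 80 mm across, 18 mm thick, lying flat.
- dish: Bystander: a low glass dish of moss, 94 mm across, about 27 mm high.
- carton: Bystander: a small carton 30 x 80 x 55 mm.
- bowl: Bystander: a grey plastic bowl, 170 mm across, 70 mm high.
- brush: Bystander: a glue brush 190 mm long lying on the table.
- lens: Bystander: a black hand lens lying flat, about 140 mm long, 10 mm thick.
There are look-alikes about, which are no part of the job. What is shaped like the part that bears plaque but grey or pink is not meant.

How it is judged:
On the way, in this order (a step that is already met when the one before it is completed fails the run):
1. the plaque lies flat in the press, let go, with the slice centred under the raised plate (horizontal distance between slice and bed below 0.012 m and angle between slice's own z axis and vertical below 0.06 rad and contact force between each of the fingers, screw and mount below 0.05 N and z of slice in the frame of bed below 0.04 m and linear speed of mount below 0.02 m/s), for 0.2 s.
2. the plate is wound down onto the slice and nips it with the grip still held (horizontal distance between slice and bed below 0.012 m and angle between slice's own z axis and vertical below 0.06 rad and contact force between screw and mount above 30 N and contact force between the fingers and sleeve above 0.5 N), for 0.2 s.
At the end, for the whole second after the job is handed in: The plaque lies flat (within 3 degrees) in the press, the slice's centre within 12 mm of the screw axis, the plate nipping it with 30 to 160 N; the crank is still and let go (horizontal distance between slice and bed below 0.012 m and angle between slice's own z axis and vertical below 0.06 rad and contact force between screw and mount between 30 and 160 N and velocity of joint crank between -0.05 and 0.05 rad/s and linear speed of mount below 0.01 m/s); the robot touches nothing.
It fails at once if overtightened: the plate presses the slice with more than 160 N (contact force between screw and mount above 160 N).
It fails at once if the grip is let go while the plate, wound down by more than 8 mm, does not yet bear on the slice (less than 15 N) (distance of screw from where it was at the start of the episode above 0.008 m and contact force between screw and mount below 15 N and contact force between the fingers and sleeve below 0.2 N).
It fails at once if another thing on the table is moved by more than 20 mm (distance of any of glue, spare, dish, carton, bowl, brush, lens from where it was at the start of the episode above 0.02 m).
It also fails if it takes over 72 s, if anything falls off the work surface, if the arm or the gripper's body presses on something with over 40 N, if the wrist force passes 120 N, or if a joint passes its speed limit or range.

ROBOT

A 6-joint arm with a two-finger parallel gripper is mounted at the origin on the work surface. World frame = base frame: x ahead of the robot, y to its left, z up, the work surface at z = 0. Lengths are in m, angles in rad, forces in N, time in s.
With the tool pointing down it reaches from about 0.3 to 0.825 m from the base axis. Payload 5.4 kg.
Tool frame: the origin (TCP) lies midway between the tips of the shut fingers; the grasp point (between the pads) lies 19 mm behind it; z points along the fingers, y is the line along which they close (so a half turn about z gives the same grasp; the last joint's range is limited). The gripper opens to 92 mm and grips with 3 to 60 N. Pads are 20 mm wide; open, the fingers measure 128 mm over their backs; the gripper's body (75 mm by 189 mm) begins 69 mm behind the grasp point.
Start: joints at [-0.21, 0.158, 1.597, -0, 1.386, -0.21], TCP at [0.575, -0, 0.215] pointing down, gripper open.
Joint ranges: [-2.91, 2.91], [-0.94, 2.29], [0.18, 2.7], [-1.29, 4.43], [0.17, 2.64], [-3, 3]. Speed limits (rad/s): [2.57, 2.57, 3.14, 3.14, 3.14, 3.14].

INTERFACE

Orientations are given as a unit quaternion [x, y, z, w].
In Python, from station import observe, snapshot, hand_in gives the robot as it stands.
- The arm moves only by the tool play_rows, never from a script. Its argument "steps" is a list of rows, each a list of 3 entries, a list of its own where there are three numbers: the turn, a rotation vector about the tool's x, y, z in rad, then the shift along the tool's x, y, z in m, then the finger opening in m, from 0 to 0.0919. In form: [[[wx, wy, wz], [x, y, z], hand], ...]. A call has 1 to 10 rows; each row shifts and turns the commanded pose from where the row before left it, along the tool's axes as they then stand; what a row does not reach is not made up. A row lasts 1/12 s, in which the tool goes at most 41.7 mm and 7.16 degrees, less where a joint would pass 70% of its speed; a pose out of reach is approached as far as the arm can. A call with a gripper value outside its range is refused whole. The fingers move at their own pace and stop on an object; "newtons" is the grip in N (left out, the last holds). Time passes only in rows, so rows that do not move let the fingers close. It gives the time, the measured TCP pose, the force, the opening and the grip force at its end, in the units of the state.
- observe(): the state, without advancing time (a new reading comes with each control period).
- snapshot(name): name is "scene" or "side" or "wrist"; returns a dict with "frame" (400x640x3 uint8, red, green, blue), "range_z" (400x640 float32, m along the optical axis (not along the pixel's ray), 0 where there is no reading), "camera_matrix" (3x3 intrinsics, pixels), "world_from_camera" (4x4, takes a point from camera to world coordinates). Camera axes: x right, y down, z forward; pixel columns grow to the right and rows downward; lengths in m; the calibration is good to about 2 mm. A picture is of the moment at which its call begins.
- hand_in(): hands the job in; it is judged then, once.
The state is a dict: "clock": time; "q": joint angles; "qd": joint speeds; "tau": joint torques, N m; "position": TCP position; "tcp_rot": TCP orientation; "ft_force": force on the tool from outside, world axes, zero at the start; "moment": the same for the moment, N m; "finger_gap": finger opening in m; "gripper_force": force on a finger pad.
Only numpy, scipy, OpenCV 4.12 (cv2) and the standard library are available. Lean on these libraries where they do the work, as an engineer would, in place of code of your own. Each camera call takes 0.05 s, during which the arm holds its last target. There are 200 camera calls.

## Working session

There is one attempt and no reset: what is moved stays moved. The work goes in short steps, Python scripts to look and compute and a tool call to move; the robot and the scene stay as the last step left them, time stands still between calls to the robot, and variables do not carry over. Pictures are saved under pics/ and viewed, at most 13 in all, crops included, and the job is handed in when it is done.

Besides the shell and the picture viewer there is one more tool, called after ">>>" as a command line: name --argument value ..., lists and objects as JSON in quotes. play_rows: Moves the arm, as the interface text tells. Its arguments: {"type":"object","properties":{"steps":{"type":"array","items":{"type":"array"}},"newtons":{"type":"number"}},"required":["steps"]}

```bash
mkdir -p pics
cat > h.py <<'E'
import numpy as np, cv2
from station import observe, snapshot, hand_in
from scipy.spatial.transform import Rotation as R
def pts(s):
    K=s["camera_matrix"];T=s["world_from_camera"];z=s["range_z"]
    v,u=np.indices(z.shape)
    p=np.stack([(u-K[0,2])/K[0,0]*z,(v-K[1,2])/K[1,1]*z,z],-1)
    w=p@T[:3,:3].T+T[:3,3]; w[z<=0]=np.nan
    return w
def save(s,n): cv2.imwrite("pics/"+n+".png",cv2.cvtColor(s["frame"],cv2.COLOR_RGB2BGR))
E
python3 - <<'E'
from h import *
o=observe();print(o)
a=snapshot("scene");b=snapshot("side")
np.savez("s0.npz",**{"a_"+k:v for k,v in a.items()},**{"b_"+k:v for k,v in b.items()})
im=np.vstack([a["frame"],b["frame"]]);save(a,"scene0");save(b,"side0")
print(a["world_from_camera"],b["world_from_camera"],a["camera_matrix"])
E
```

```text
{'clock': 0.0, 'q': array([-2.10138797e-01,  1.59041069e-01,  1.59821153e+00, -7.77412847e-06,
        1.38620452e+00, -2.10103868e-01]), 'qd': array([ 6.29596666e-04, -9.10461999e-05,  1.43409456e-03, -3.48477864e-04,
        8.73163103e-04, -1.36461544e-03]), 'tau': array([ 4.79022274e-04, -3.85570908e+01, -3.22103977e+01,  7.00944406e-02,
        3.78346047e-02, -1.56143192e-04]), 'position': array([5.74378149e-01, 8.66640938e-05, 2.13633779e-01]), 'tcp_rot': array([ 7.07118316e-01,  7.07094632e-01, -5.10401622e-04, -7.80102135e-04]), 'ft_force': array([-0.5871366 ,  0.86725001, -0.36046375]), 'moment': array([ 0.0018457 , -0.01972784, -0.00829305]), 'gripper_force': 0.0, 'finger_gap': 0.09158157458639254}
[[ 0.65950417  0.64546175 -0.38527052  1.03949874]
 [ 0.75159214 -0.57493184  0.32336146 -0.42503094]
 [-0.01278683 -0.50282453 -0.86429392  1.35208268]
 [ 0.          0.          0.          1.        ]] [[ 0.96472049 -0.20896049  0.16015582  0.26101655]
 [-0.2631241  -0.7445727   0.61349589 -0.97129061]
 [-0.00894875 -0.63399291 -0.77328708  1.41901151]
 [ 0.          0.          0.          1.        ]] [[381.96535028   0.         315.70641777]
 [  0.         381.96535028 200.64684174]
 [  0.           0.           1.        ]]
```

View pics/scene0.png

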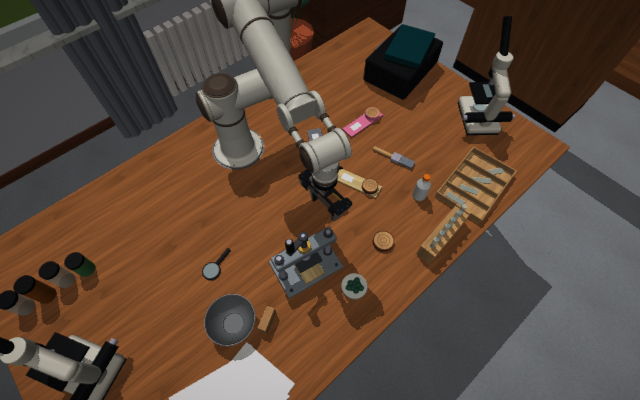

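View pics/side0.png

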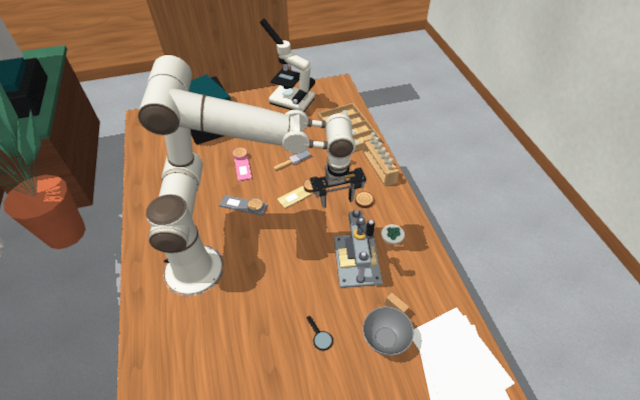

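The scene view shows the bare-plywood plaque at (358,183) with its slice at (370,187), the press at (307,262) with the black grip near (290,247), and pink and grey look-alikes further off.

Run:
```python
from h import *
d=np.load("s0.npz")
for c in "ab":
    s={k[2:]:d[k] for k in d if k.startswith(c+"_")}
    w=pts(s);hsv=cv2.cvtColor(s["frame"],cv2.COLOR_RGB2HSV);x,y,z=w[...,0],w[...,1],w[...,2]
    for n,box in dict(a=dict(press=(255,215,360,305),mount=(330,165,385,200)),b=dict(press=(325,200,390,290),mount=(270,175,320,210)))[c].items():
        m=np.zeros(z.shape,bool);u0,v0,u1,v1=box;m[v0:v1,u0:u1]=1
        if n=="mount": zz=[(.006,.014),(.026,.034)]
        else: zz=[(.01,.02),(.02,.04),(.162,.176),(.18,.4)]
        for lo,hi in zz:
            k=(m&(z>lo)&(z<hi)).astype(np.uint8)
            P=w[k>0]
            if len(P)<8: print(c,n,lo,len(P));continue
            r=cv2.minAreaRect(P[:,:2].astype(np.float32))
            print(c,n,(lo,hi),len(P),"rect",np.round(r[0],4),np.round(r[1],4),round(r[2],1),"zmed",np.round(np.median(P[:,2]),4))
    f=s["frame"];u0,v0,u1,v1=dict(a=(240,150,400,310),b=(260,165,410,295))[c]
    cv2.imwrite(f"pics/crop_{c}.png",cv2.resize(f[v0:v1,u0:u1,::-1],None,fx=3.7,fy=3.7,interpolation=cv2.INTER_CUBIC))
```

```text
a press (0.01, 0.02) 1001 rect [ 0.672  -0.1363] [0.3552 0.2677] 32.9 zmed 0.0164
a press (0.02, 0.04) 751 rect [ 0.664 -0.127] [0.326  0.1817] 47.6 zmed 0.0255
a press (0.162, 0.176) 613 rect [ 0.6204 -0.1312] [0.2299 0.0531] 78.7 zmed 0.1697
a press (0.18, 0.4) 534 rect [ 0.6288 -0.1174] [0.2478 0.0508] 81.5 zmed 0.2489
a mount (0.006, 0.014) 392 rect [0.4863 0.2707] [0.2221 0.1682] 44.6 zmed 0.0097
a mount (0.026, 0.034) 146 rect [0.5394 0.2828] [0.0623 0.0651] 22.0 zmed 0.0305
b press (0.01, 0.02) 588 rect [ 0.6498 -0.0448] [0.4252 0.2633] 73.5 zmed 0.017
b press (0.02, 0.04) 1015 rect [ 0.6624 -0.0536] [0.4236 0.2192] 69.2 zmed 0.0239
b press (0.162, 0.176) 402 rect [ 0.6154 -0.1331] [0.2276 0.0522] 79.2 zmed 0.1718
b press (0.18, 0.4) 465 rect [ 0.6098 -0.1091] [0.1119 0.2458] 15.5 zmed 0.2482
b mount (0.006, 0.014) 476 rect [0.4625 0.2836] [0.2054 0.2205] 74.9 zmed 0.0088
b mount (0.026, 0.034) 41 rect [0.5211 0.2869] [0.0633 0.0335] 89.6 zmed 0.0306
```

View pics/crop_a.png

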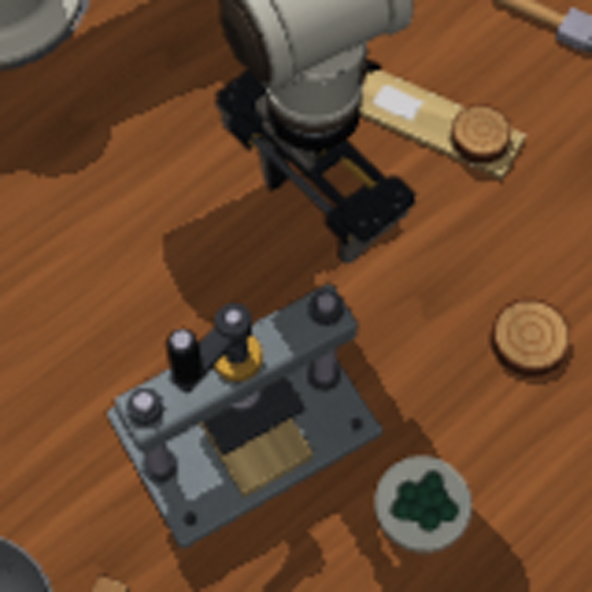

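View pics/crop_b.png

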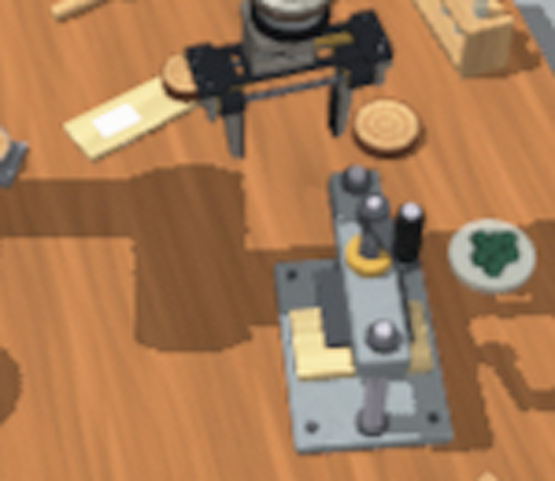

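Crop a shows the plaque with label at one end, its slice at the other; the sleeve (185,355) stands on the robot side/−y of the screw, and the press opening faces the robot. Now the refined numbers.

Run:
```python
from h import *
d=np.load("s0.npz");W={};
for c in "ab":
    s={k[2:]:d[k] for k in d if k.startswith(c+"_")}
    w=pts(s);hsv=cv2.cvtColor(s["frame"],cv2.COLOR_RGB2HSV);x,y,z=w[...,0],w[...,1],w[...,2]
    near=(np.hypot(x-.48,y-.26)<.16)&(z>.004)&(z<.04)
    if c=="a":
        v,u=np.indices(z.shape); near&=(u>325)&(v>160)
    for n,m in dict(ply=near&(z<.016)&(hsv[...,0]>=16)&(hsv[...,0]<40),sl=near&(z>.026)).items():
        m=cv2.morphologyEx(m.astype(np.uint8),cv2.MORPH_OPEN,np.ones((2,2)))
        P=w[m>0];r=cv2.minAreaRect(P[:,:2].astype(np.float32));W[c+n]=P
        print(c,n,len(P),np.round(r[0],4),np.round(r[1],4),round(r[2],1),np.round(P.min(0),3),np.round(P.max(0),3))
    top=(np.hypot(x-.618,y+.132)<.13)&(z>.19)
    for n,m in dict(dark=top&(z>.225)&(hsv[...,2]<60)).items():
        P=w[m];print(c,n,len(P),P[:,2].max(), np.round(np.median(P,0),4))
    for lo in np.arange(.19,.34,.01):
        P=w[top&(z>=lo)&(z<lo+.01)]
        if len(P): print(" ",round(lo,2),len(P),np.round(np.median(P[:,:2],0),3))
    # packing board
    m=(np.hypot(x-.618,y+.132)<.1)&(z>.02)&(z<.04)&(hsv[...,0]>=15)&(hsv[...,0]<40)&(hsv[...,1]>60)
    P=w[m];r=cv2.minAreaRect(P[:,:2].astype(np.float32));print(c,"pack",len(P),np.round(np.median(P[:,2]),4),np.round(np.percentile(P[:,2],[10,90]),4),r)
    for i in (1,):
      b=top=(np.hypot(x-.618,y+.132)<.13)&(z>.163)&(z<.177)
      P=w[b];r=cv2.minAreaRect(P[:,:2].astype(np.float32));print(c,"cross",np.round(r[0],4),r)
```

```text
a ply 302 [0.4964 0.2667] [0.1879 0.064 ] 19.7 [ 0.405  0.211 -0.006] [0.593 0.327 0.034]
a sl 171 [0.5447 0.2871] [0.0664 0.0647] 48.8 [0.515 0.251 0.002] [0.574 0.332 0.038]
a dark 857 0.5729975455343453 [ 0.6035 -0.0328  0.3453]
  0.19 29 [ 0.625 -0.139]
  0.2 6 [ 0.627 -0.138]
  0.21 9 [ 0.629 -0.131]
  0.22 8 [ 0.626 -0.008]
  0.23 7 [ 0.633 -0.009]
  0.24 50 [ 0.632 -0.158]
  0.25 112 [ 0.624 -0.139]
  0.26 24 [ 0.631 -0.181]
  0.27 9 [ 0.64  -0.197]
  0.28 11 [ 0.641 -0.195]
  0.29 11 [ 0.641 -0.196]
  0.3 30 [ 0.64  -0.184]
  0.31 86 [ 0.625 -0.03 ]
  0.32 69 [ 0.631 -0.026]
  0.33 28 [ 0.61  -0.022]
  0.34 139 [ 0.639 -0.019]
a pack 271 0.0335 [0.0288 0.0368] ((0.6479195356369019, -0.1358279138803482), (0.08181428909301758, 0.08347771316766739), 79.17918395996094)
a cross [ 0.6204 -0.1312] ((0.6204037666320801, -0.1311613917350769), (0.22989146411418915, 0.05311599001288414), 78.67791748046875)
b ply 197 [0.4538 0.2459] [0.1341 0.0659] 19.8 [ 0.383  0.199 -0.003] [0.525 0.298 0.023]
b sl 67 [0.509  0.1477] [0.3275 0.033 ] 83.6 [nan nan nan] [nan nan nan]
b dark 351 0.5344269357931115 [ 0.6198 -0.0293  0.3408]
  0.19 45 [ 0.61 -0.14]
  0.2 7 [ 0.612 -0.137]
  0.21 12 [ 0.615 -0.137]
  0.22 13 [ 0.618 -0.008]
  0.23 7 [ 0.62  -0.006]
  0.24 27 [ 0.616 -0.144]
  0.25 95 [ 0.619 -0.145]
  0.26 43 [ 0.619 -0.136]
  0.27 22 [ 0.622 -0.193]
  0.28 21 [ 0.624 -0.197]
  0.29 19 [ 0.621 -0.197]
  0.3 16 [ 0.625 -0.199]
  0.31 68 [ 0.622 -0.029]
  0.32 81 [ 0.626 -0.024]
  0.33 31 [ 0.633 -0.023]
  0.34 95 [ 0.629 -0.02 ]
b pack 264 0.0354 [0.0298 0.0387] ((0.6180827021598816, -0.13044524192810059), (0.08276335895061493, 0.14141318202018738), 79.67327880859375)
b cross [ 0.6154 -0.1331] ((0.6154058575630188, -0.13305799663066864), (0.22755563259124756, 0.05215170979499817), 79.1610336303711)
```

>>> play_rows --steps '[[[0,0,0.1226],[0,0,0],0.09],[[0,0,0.1226],[0,0,0],0.09],[[0,0,0.1226],[0,0,0],0.09],[[0,0,0.1226],[0,0,0],0.09],[[0,0,0.1226],[0,0,0],0.09],[[0,0,0.1226],[0,0,0],0.09],[[0,0,0.1226],[0,0,0],0.09],[[0,0,0.1226],[0,0,0],0.09],[[0,0,0.1226],[0,0,0],0.09],[[0,0,0.1226],[0,0,0],0.09]]'

```text
clock: 0.93
position: [0.5746, 0.0001, 0.214]
tcp_rot: [0.986, 0.169, -0.001, -0.0]
ft_force: [-0.0, 0.3, -0.5]
finger_gap: 0.0902
gripper_force: 0.0
```

>>> play_rows --steps '[[[0,0,0],[-0.005,-0.028,0.006],0.09],[[0,0,0],[-0.005,-0.028,0.006],0.09],[[0,0,0],[-0.005,-0.028,0.006],0.09],[[0,0,0],[-0.005,-0.028,0.006],0.09],[[0,0,0],[-0.005,-0.028,0.006],0.09],[[0,0,0],[-0.005,-0.028,0.006],0.09],[[0,0,0],[-0.005,-0.028,0.006],0.09],[[0,0,0],[-0.005,-0.028,0.006],0.09],[[0,0,0],[-0.005,-0.028,0.006],0.09],[[0,0,0],[-0.005,-0.026,0.006],0.09]]'

```text
clock: 1.77
position: [0.4327, 0.2459, 0.154]
tcp_rot: [0.985, 0.172, -0.0, -0.0]
ft_force: [0.1, -0.4, -0.4]
finger_gap: 0.0899
gripper_force: 0.0
```

```bash
cat >> h.py <<'E'
def pose():
    o=observe();r=R.from_quat(o["tcp_rot"]).as_matrix()
    return o,o["position"],r
def meas_mount(s,zlo=.004,zhi=.016,c=(.48,.26)):
    w=pts(s);hsv=cv2.cvtColor(s["frame"],cv2.COLOR_RGB2HSV);x,y,z=np.moveaxis(w,-1,0)
    near=np.hypot(x-c[0],y-c[1])<.18
    out={}
    m=near&(z>zlo)&(z<zhi)&(((hsv[...,0]>=17)&(hsv[...,0]<40))|(hsv[...,1]<40)&(hsv[...,2]>150))
    m=cv2.morphologyEx(m.astype(np.uint8),cv2.MORPH_OPEN,np.ones((3,3)))
    for n,m in dict(ply=m,sl=cv2.morphologyEx((near&(z>zlo+.022)&(z<zhi+.022)).astype(np.uint8),cv2.MORPH_OPEN,np.ones((3,3)))).items():
        k,l,st,_=cv2.connectedComponentsWithStats(m)
        if k<2: print(n,"none");continue
        P=w[l==1+st[1:,4].argmax()];r=cv2.minAreaRect(P[:,:2].astype(np.float32))
        print(n,len(P),np.round(r[0],4),np.round(r[1],4),round(r[2],2),"z",np.round(np.median(P[:,2]),4))
E
python3 - <<'E'
from h import *
o,p,r=pose();print(o["clock"],p,r.round(3))
for c in ("wrist","scene","side"):
    s=snapshot(c);print(c);meas_mount(s)
    if c=="wrist": save(s,"w1")
E
```

```text
1.7667 [0.43266579 0.24586693 0.15395963] [[ 0.941  0.338 -0.001]
 [ 0.338 -0.941 -0.   ]
 [-0.001 -0.    -1.   ]]
wrist
ply 7652 [0.4583 0.2556] [0.1389 0.062 ] 19.7 z 0.0112
sl 4768 [0.541  0.2853] [0.0651 0.0651] 20.11 z 0.0316
scene
ply 332 [0.4558 0.2545] [0.1343 0.0654] 18.53 z 0.011
sl 159 [0.5385 0.2856] [0.0649 0.0652] 28.39 z 0.0317
side
ply 23 [0.4782 0.2462] [0.0258 0.0134] 76.39 z 0.0118
sl 18 [0.5558 0.2993] [0.0286 0.0134] 75.57 z 0.0326
```

View pics/w1.png

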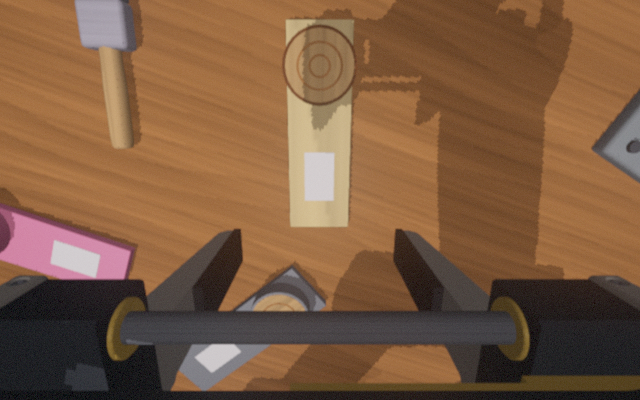

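The wrist view shows the plaque straight ahead (slice at (320,65), tail at (320,225)), well aligned, with the grey look-alike around (255,325) — check it stays clear of the fingers.

Run:
```python
from h import *
o,p,r=pose()
for c in ("wrist","scene"):
    w=pts(snapshot(c)).reshape(-1,3);w=w[(w[:,2]>.006)&(w[:,2]<.06)]
    l=(w-p)@r
    # anything in finger/lateral bands
    b=(abs(l[:,0])<.07)&(abs(l[:,1])>.036)&(abs(l[:,1])<.09)
    q=l[b];print(c,len(q));
    for sgn in (-1,1):
        k=q[np.sign(q[:,1])==sgn]
        if len(k): print(sgn,np.round(np.percentile(k,[1,50,99],axis=0),3))
```

```text
wrist 0
scene 37
-1 [[-0.029 -0.089  0.142]
 [ 0.017 -0.066  0.147]
 [ 0.067 -0.037  0.148]]
1 [[-0.067  0.039  0.142]
 [-0.03   0.069  0.147]
 [ 0.056  0.088  0.148]]
```

>>> play_rows --steps '[[[0,0,0],[0.006,0,0.03],0.09],[[0,0,0],[0.006,0,0.03],0.09],[[0,0,0],[0,0,0.03],0.09],[[0,0,0],[0,0,0.025],0.09],[[0,0,0],[0,0,0.02],0.09],[[0,0,0],[0,0,0.01],0.09],[[0,0,0],[0,0,0.004],0.09],[[0,0,0],[0,0,0],0.055],[[0,0,0],[0,0,0],0.055],[[0,0,0],[0,0,0],0.055]]' --newtons 25

```text
clock: 2.85
position: [0.4468, 0.249, 0.0072]
tcp_rot: [0.985, 0.171, 0.002, -0.0]
ft_force: [-1.1, -0.2, 0.4]
finger_gap: 0.0719
gripper_force: 0.0
```

>>> play_rows --steps '[[[0,0,0],[0,0,0],0.055],[[0,0,0],[0,0,0],0.055],[[0,0,0],[0,0,0],0.055],[[0,0,0],[0,0,0],0.055]]'

```text
clock: 3.18
position: [0.4463, 0.2491, 0.0068]
tcp_rot: [0.985, 0.172, 0.001, -0.0]
ft_force: [-0.6, -0.7, 6.8]
finger_gap: 0.0615
gripper_force: 25.0
```

>>> play_rows --steps '[[[0,0,0],[0,0,-0.012],0.055],[[0,0,0],[0,0,-0.03],0.055],[[0,0,0],[0,0,-0.04],0.055],[[0,0,0],[0,0,-0.03],0.055],[[0,0,0.1077],[0,0,0],0.055],[[0,0,0.1077],[0,0,0],0.055],[[0,0,0.1077],[0,0,0],0.055],[[0,0,0.1077],[0,0,0],0.055],[[0,0,0.1077],[0,0,0],0.055],[[0,0,0],[0,0,0],0.055]]' --newtons 30

```text
clock: 4.02
position: [0.4447, 0.2487, 0.1178]
tcp_rot: [0.995, -0.098, -0.0, 0.0]
ft_force: [-0.2, 0.1, -0.9]
finger_gap: 0.0609
gripper_force: 30.0
```

>>> play_rows --steps '[[[0,0,0],[0.002,0.02,0],0.055],[[0,0,0],[0.002,0.037,0],0.055],[[0,0,0],[0.002,0.038,0],0.055],[[0,0,0],[0.002,0.038,0],0.055],[[0,0,0],[0.002,0.038,0],0.055],[[0,0,0],[0.002,0.038,0],0.055],[[0,0,0],[0.002,0.038,0],0.055],[[0,0,0],[0.002,0.038,0],0.055],[[0,0,0],[0.002,0.036,0],0.055],[[0,0,0],[0.002,0.02,0],0.055]]'

```text
clock: 4.85
position: [0.3984, -0.0927, 0.1181]
tcp_rot: [0.995, -0.096, 0.0, 0.001]
ft_force: [0.8, -0.6, -1.0]
finger_gap: 0.0607
gripper_force: 30.0
```

Run:
```python
from h import *
o,p,r=pose();print(o["clock"],p,r.round(3),o["finger_gap"])
f=[]
for c in ("wrist","scene","side"):
    s=snapshot(c);np.savez("s1"+c,**s)
    w=pts(s);hsv=cv2.cvtColor(s["frame"],cv2.COLOR_RGB2HSV);x,y,z=np.moveaxis(w,-1,0)
    print(c)
    l=(w-p)@r
    # slice in tool coordinates
    ii=(l[...,0]>.04)&(l[...,0]<.17)&(abs(l[...,1])<.06)
    for n,m in dict(top=ii&(l[...,2]<-.015)&(l[...,2]>-.032),ply=ii&(l[...,2]>-.012)&(l[...,2]<.01)).items():
        m=cv2.morphologyEx(m.astype(np.uint8),cv2.MORPH_OPEN,np.ones((3,3)))
        P=l[m>0]
        if len(P)<20: continue
        q=cv2.minAreaRect(P[:,:2].astype(np.float32))
        print(n,len(P),np.round(q[0],4),np.round(q[1],4),round(q[2],1),"z",np.round(np.median(P[:,2]),4))
    # press cross and packing, base
    b=(np.hypot(x-.618,y+.132)<.13)&(z>.163)&(z<.177);P=w[b]
    if len(P)>50:
        q=cv2.minAreaRect(P[:,:2].astype(np.float32));print("cross",np.round(q[0],4),np.round(q[1],4),round(q[2],2))
    m=(np.hypot(x-.618,y+.132)<.1)&(z>.02)&(z<.04)&(hsv[...,0]>=15)&(hsv[...,0]<40)&(hsv[...,1]>60)
    m=cv2.morphologyEx(m.astype(np.uint8),cv2.MORPH_OPEN,np.ones((3,3)));P=w[m>0]
    if len(P)>50:
        q=cv2.minAreaRect(P[:,:2].astype(np.float32));print("pack",len(P),np.round(q[0],4),np.round(q[1],4),round(q[2],2),np.median(P[:,2]))
    if c=="wrist": save(s,"w2")
```

```text
4.85 [ 0.39841    -0.09266393  0.11810613] [[ 0.982 -0.191  0.   ]
 [-0.191 -0.982 -0.001]
 [ 0.001  0.001 -1.   ]] 0.06068672538121227
wrist
top 16440 [ 0.095  -0.0022] [0.0662 0.0541] 89.8 z -0.0228
ply 6754 [ 0.0841 -0.0023] [0.0621 0.0882] 89.9 z -0.0032
scene
top 246 [0.1015 0.0023] [0.0642 0.064 ] 66.1 z -0.0221
ply 161 [0.0916 0.0016] [0.0616 0.1031] 89.7 z -0.0022
cross [ 0.6202 -0.131 ] [0.2302 0.0535] 79.12
pack 258 [ 0.6676 -0.1402] [0.0791 0.0444] 81.2 0.0332195046287056
side
top 231 [ 0.097  -0.0019] [0.0619 0.0678] 5.1 z -0.0244
ply 180 [ 0.0897 -0.0018] [0.0993 0.0665] 0.6 z -0.0045
cross [ 0.6157 -0.1328] [0.2321 0.0531] 79.4
pack 152 [ 0.614  -0.1423] [0.0702 0.1475] 66.54 0.03543009059142577
```

View pics/w2.png

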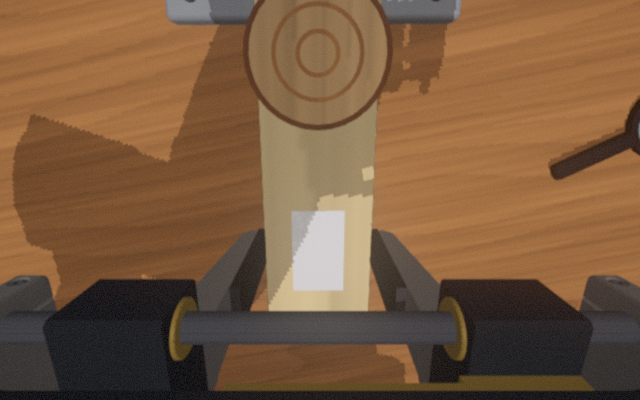

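The wrist view shows the mount held square, slice at (318,52), press base edge ahead at the top. Lower and slide in.

>>> play_rows --steps '[[[0,0,0],[0,-0.003,0.02],0.055],[[0,0,0],[0,0,0.03],0.055],[[0,0,0],[0,0,0.018],0.055],[[0,0,0],[0.01,0,0],0.055],[[0,0,0],[0.02,0,0],0.055],[[0,0,0],[0.025,0,0],0.055],[[0,0,0],[0.025,0,0],0.055],[[0,0,0],[0.02,0,0],0.055],[[0,0,0],[0.015,0,0],0.055],[[0,0,0],[0.008,0,0],0.055]]'

```text
clock: 5.83
position: [0.5222, -0.1092, 0.0497]
tcp_rot: [0.995, -0.095, 0.0, -0.0]
ft_force: [0.2, 0.2, -1.7]
finger_gap: 0.061
gripper_force: 30.0
```

```bash
cat > chk.py <<'E'
from h import *
import sys
o,p,r=pose();print(o["clock"],p,np.degrees(np.arctan2(r[1,0],r[0,0])),o["ft_force"].round(1))
ims=[]
yaw=np.radians(-10.9);X=np.array([np.cos(yaw),np.sin(yaw)]);Y=np.array([-X[1],X[0]])
for c,ax,box in (("scene",(.6203,-.131),(250,190,370,310)),("side",(.6157,-.133),(300,180,420,300))):
    s=snapshot(c);w=pts(s);hsv=cv2.cvtColor(s["frame"],cv2.COLOR_RGB2HSV)
    q=w[...,:2]-np.array(ax);a=q@X;b=q@Y;z=w[...,2];H=hsv[...,0];S=hsv[...,1]
    wood=(H>=8)&(H<40)&(S>50)
    for n,m in dict(slice=wood&(z>.054)&(z<.085),ply=wood&(z>.036)&(z<.053),pack=wood&(z>.024)&(z<.037)).items():
        m=m&(abs(a)<.25)&(abs(b)<.06)
        m=cv2.morphologyEx(m.astype(np.uint8),cv2.MORPH_OPEN,np.ones((2,2)))>0
        if m.sum()>5: print(c,n,m.sum(),"x",np.percentile(a[m],[2,98]).round(4),"y",np.percentile(b[m],[2,98]).round(4),"z",np.median(z[m]).round(4))
    u0,v0,u1,v1=box;ims.append(cv2.resize(s["frame"][v0:v1,u0:u1,::-1],(400,400),interpolation=cv2.INTER_CUBIC))
cv2.imwrite("pics/"+sys.argv[1]+".png",np.hstack(ims))
E
python3 chk.py c1
```

```text
5.8333 [ 0.52222524 -0.10915647  0.04972829] -10.887481339740244 [ 0.2  0.2 -1.7]
scene slice 8 x [-0.1105 -0.0116] y [-0.0044  0.0342] z 0.0569
scene ply 36 x [-0.1523  0.0437] y [-0.0234  0.0258] z 0.0417
scene pack 186 x [nan nan] y [nan nan] z nan
side slice 114 x [-0.1519 -0.0421] y [-0.0718  0.0314] z 0.057
side ply 14 x [-0.1277  0.0611] y [-0.0289  0.0027] z 0.035
side pack 75 x [nan nan] y [nan nan] z nan
```

View pics/c1.png

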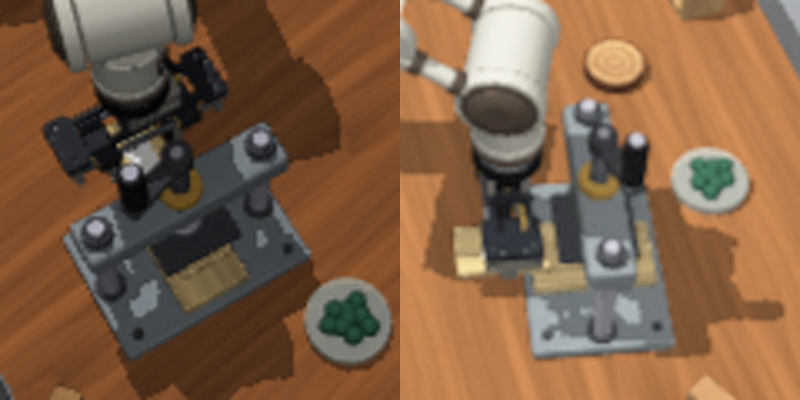

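The scene/side views show the plaque going in under the plate from the robot side, slice hidden; use the wrist camera for the lateral fit against the packing board.

Run:
```python
from h import *
o,p,r=pose();s=snapshot("wrist");save(s,"w3")
w=pts(s);l=(w-p)@r;hsv=cv2.cvtColor(s["frame"],cv2.COLOR_RGB2HSV);z=w[...,2]
for x0 in (.02,.03,.04,.05,.06,.07):
    b=(l[...,0]>x0)&(l[...,0]<x0+.01)&(abs(l[...,1])<.06)
    for n,lo,hi in (("top",.046,.062),("pack",.027,.040),("base",.012,.023)):
        m=b&(z>lo)&(z<hi)
        if m.sum()>10: print(x0,n,m.sum(),np.percentile(l[m][:,1],[1,99]).round(4),np.median(z[m]).round(4))
m=(z>.158)&(z<.18);P=l[m];print(m.sum(), P.min(0) if len(P) else 0)
```

```text
0.02 top 1880 [-0.0324  0.0279] 0.0534
0.02 base 762 [-0.0597  0.0596] 0.0188
0.03 top 1953 [-0.0324  0.028 ] 0.0532
0.03 pack 221 [-0.0383  0.041 ] 0.0343
0.03 base 766 [-0.0597  0.0597] 0.0191
0.04 top 1965 [-0.0326  0.0279] 0.053
0.04 pack 193 [-0.0387  0.0407] 0.0341
0.04 base 336 [-0.0595  0.0596] 0.0192
34949 [ 0.00848924 -0.08141859 -0.12568006]
```

View pics/w3.png

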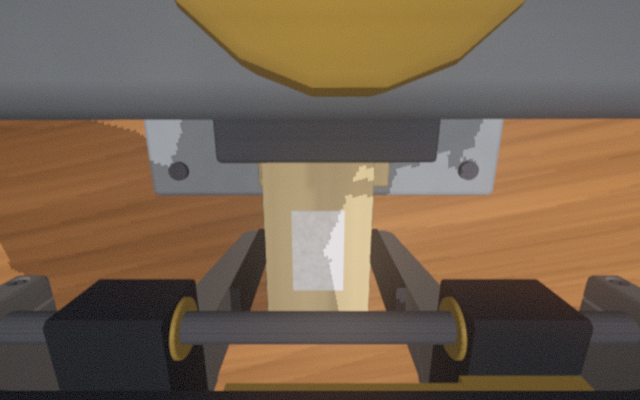

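The wrist view shows the plaque (centre column ~318) slightly left of the packing board (324) — 3.5 mm to correct in tool y; depth along the press fits. Shift, lower and release.

>>> play_rows --steps '[[[0,0,0],[0,0.0035,0],0.055],[[0,0,0],[0,0,0.004],0.055],[[0,0,0],[0,0,0.004],0.055],[[0,0,0],[0,0,0.001],0.055],[[0,0,0],[0,0,0],0.055],[[0,0,0],[0,0,0],0.055]]'

```text
clock: 6.48
position: [0.5196, -0.1138, 0.0405]
tcp_rot: [0.995, -0.097, -0.0, -0.0]
ft_force: [-1.6, -0.1, -0.8]
finger_gap: 0.0609
gripper_force: 30.0
```

>>> play_rows --steps '[[[0,0,0],[0,0,0],0.085],[[0,0,0],[0,0,0],0.085],[[0,0,0],[0,0,0],0.085],[[0,0,0],[0,0,0],0.085],[[0,0,0],[0,0,0],0.085]]'

```text
clock: 6.9
position: [0.52, -0.1139, 0.0407]
tcp_rot: [0.995, -0.097, 0.0, 0.0]
ft_force: [0.7, 0.2, 0.1]
finger_gap: 0.0851
gripper_force: 0.0
```

Run:
```python
from h import *
o,p,r=pose();print(p,o["ft_force"],o["finger_gap"]);s=snapshot("wrist")
w=pts(s);l=(w-p)@r;z=w[...,2]
for x0 in (-.02,0.,.026,.028,.03,.032,.04):
    b=(l[...,0]>x0)&(l[...,0]<x0+.01)&(abs(l[...,1])<.06)
    for n,lo,hi in (("top",.040,.054),("pack",.027,.038)):
        m=b&(z>lo)&(z<hi)
        if m.sum()>10: print(x0,n,m.sum(),np.percentile(l[m][:,1],[1,99]).round(4),np.median(z[m]).round(4))
```

```text
[ 0.5200209  -0.11391166  0.04074886] [0.68875978 0.2350461  0.14727291] 0.08511479242788078
-0.02 top 1549 [-0.0323  0.028 ] 0.0446
0.0 top 2068 [-0.0549  0.0504] 0.0447
0.026 top 1896 [-0.0325  0.0279] 0.0444
0.026 pack 153 [-0.0434  0.0365] 0.0342
0.028 top 1930 [-0.0325  0.0279] 0.0444
0.028 pack 237 [-0.0432  0.0365] 0.0343
0.03 top 1939 [-0.0325  0.0279] 0.0444
0.03 pack 310 [-0.0431  0.0364] 0.0343
0.032 top 1960 [-0.0325  0.0279] 0.0444
0.032 pack 389 [-0.0431  0.0363] 0.0343
0.04 top 1625 [-0.0325  0.0279] 0.0444
0.04 pack 260 [-0.0432  0.036 ] 0.0343
```

>>> play_rows --steps '[[[0,0,0],[-0.02,0,0],0.085],[[0,0,0],[-0.035,0,0],0.085],[[0,0,0],[-0.03,0,-0.02],0.085],[[0,0,0],[0,0,-0.04],0.085],[[0,0,0],[0,0,-0.04],0.085],[[0,0,0],[0,0,-0.04],0.085],[[0,0,0],[0,0,-0.04],0.085],[[0,0,0],[0,0,-0.04],0.085],[[0,0,0],[0,0,-0.04],0.085],[[0,0,0],[0,0,-0.04],0.06]]'

```text
clock: 7.78
position: [0.436, -0.0973, 0.3428]
tcp_rot: [0.995, -0.097, 0.0, 0.0]
ft_force: [0.8, -0.0, -0.3]
finger_gap: 0.0803
gripper_force: 0.0
```

>>> play_rows --steps '[[[0,0,0],[0.01,0.012,-0.03],0.06],[[0,0,0],[0.02,0.012,-0.01],0.06],[[0,0,0],[0.025,0.012,0],0.06],[[0,0,0],[0.025,0.012,0],0.06],[[0,0,0],[0.02,0.012,0],0.06],[[0,0,0],[0.01,0,0],0.06],[[0,0,0],[0,0,0],0.06]]'

```text
clock: 8.37
position: [0.5338, -0.1784, 0.3794]
tcp_rot: [0.995, -0.097, -0.001, -0.0]
ft_force: [-0.2, 0.7, 0.2]
finger_gap: 0.0596
gripper_force: 0.0
```

Run:
```python
from h import *
o,p,r=pose();print(o["clock"],p,o["finger_gap"],o["ft_force"])
for c in ("wrist","scene","side"):
    s=snapshot(c);w=pts(s);hsv=cv2.cvtColor(s["frame"],cv2.COLOR_RGB2HSV);x,y,z=np.moveaxis(w,-1,0)
    near=(np.hypot(x-.618,y+.132)<.1)
    m=near&(z>.303)&(z<.33);m=cv2.morphologyEx(m.astype(np.uint8),cv2.MORPH_OPEN,np.ones((2,2)))
    k,lb,st,_=cv2.connectedComponentsWithStats(m)
    for i in range(1,k):
        P=w[lb==i]
        if len(P)>4: 
            (cx,cy),rad=cv2.minEnclosingCircle(P[:,:2].astype(np.float32));print(c,"grip",len(P),round(cx,4),round(cy,4),round(rad,4),np.percentile(P[:,2],[50,95]).round(4))
    for lo in (.24,.25,.26,.27):
        P=w[near&(z>lo)&(z<lo+.01)]
        if len(P):print(c,lo,len(P),np.median(P[:,:2],0).round(4))
    m=near&(z>.185)&(z<.3)&(hsv[...,0]>15)&(hsv[...,0]<35)&(hsv[...,1]>120);P=w[m]
    if len(P)>9:
        c2=cv2.minEnclosingCircle(P[:,:2].astype(np.float32));print("collar",len(P),c2,np.median(P[:,2]))
    P=w[near&(z>.164)&(z<.176)]
    if len(P)>50: print("cross",cv2.minAreaRect(P[:,:2].astype(np.float32)))
    if c=="wrist": save(s,"w4")
```

```text
8.3667 [ 0.53378815 -0.17837078  0.37937446] 0.059578877536222444 [-0.16081594  0.74101235  0.22255952]
wrist grip 1086 0.6433 -0.1965 0.0283 [nan nan]
wrist 0.24 57 [ 0.6156 -0.1559]
wrist 0.25 1695 [ 0.6232 -0.1443]
wrist 0.26 155 [ 0.6201 -0.1297]
wrist 0.27 7 [ 0.6176 -0.1866]
collar 148 ((0.6198294162750244, -0.13422727584838867), 0.023479700088500977) 0.18572523367395252
cross ((0.6192629337310791, -0.13245226442813873), (0.1973796784877777, 0.05179433152079582), 78.8266372680664)
scene grip 63 0.5858 -0.1545 0.0692 [0.3138 0.3212]
scene 0.24 44 [ 0.6338 -0.1606]
scene 0.25 110 [ 0.625  -0.1415]
scene 0.26 25 [ 0.6237 -0.1382]
scene 0.27 11 [ 0.6408 -0.1944]
collar 16 ((0.6178945899009705, -0.13238631188869476), 0.01961699314415455) 0.18665640497510483
cross ((0.6203230619430542, -0.13331511616706848), (0.19417704641819, 0.052949532866477966), 79.0092544555664)
side grip 52 0.6812 -0.0851 0.1306 [0.3136 0.3236]
side 0.24 20 [ 0.613  -0.1522]
side 0.25 84 [ 0.6173 -0.1509]
side 0.26 38 [ 0.6166 -0.1349]
side 0.27 15 [ 0.622  -0.1992]
collar 41 ((0.6107356548309326, -0.15053127706050873), 0.03515452891588211) 0.1880765987978157
cross ((0.6152340173721313, -0.13272103667259216), (0.19357801973819733, 0.052620213478803635), 79.7670669555664)
```

View pics/w4.png

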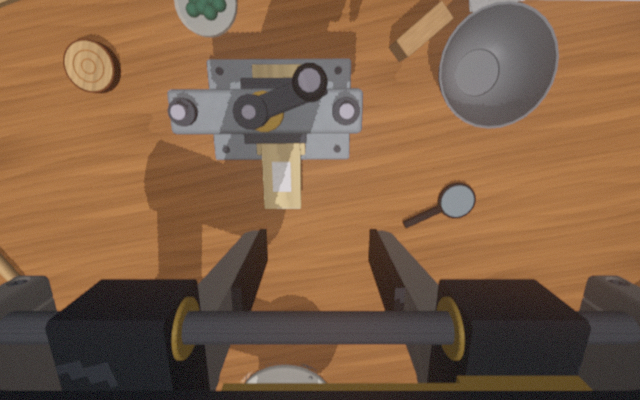

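The wrist view shows the mount lying in the press, sleeve top at (309,82), screw hub at (250,110). Cast rays for those.

Run:
```python
from h import *
s=snapshot("wrist");K=s["camera_matrix"];T=s["world_from_camera"]
f=lambda u,v,z:(lambda d:(T[:3,3]+d*(z-T[2,3])/d[2])[:2].round(4))(T[:3,:3]@np.array([(u-K[0,2])/K[0,0],(v-K[1,2])/K[1,1],1]))
w=pts(s);print(w[82,309],w[110,250])
print("grip",f(309,82,.314),f(309,82,.318),"hub",f(250,110,.262))
m=(np.nan_to_num(w[...,2])>.30)&(np.nan_to_num(w[...,2])<.335);m[130:]=0;m[:,:270]=0;m[:,350:]=0
v,u=np.nonzero(m);P=w[m];print(len(P),u.min(),u.max(),v.min(),v.max(),np.median(P,0).round(4),cv2.minEnclosingCircle(P[:,:2].astype(np.float32)))
```

```text
[ 0.62828572 -0.1874917   0.31986849] [ 0.62035824 -0.13041558  0.26250818]
grip [ 0.6288 -0.1874] [ 0.6284 -0.1875] hub [ 0.6204 -0.1303]
1090 293 328 61 99 [ 0.6296 -0.1888  0.3165] ((0.6304574608802795, -0.18874463438987732), 0.013331344351172447)
```

>>> play_rows --steps '[[[0,0,0],[0.02,-0.002,0],0.055],[[0,0,0],[0.03,-0.002,0],0.055],[[0,0,0],[0.028,-0.002,0],0.055],[[0,0,0],[0.0175,-0.002,0],0.055],[[0,0,0],[0,0,0.02],0.055],[[0,0,0],[0,0,0.03],0.055],[[0,0,0],[0,0,0.03],0.055],[[0,0,0],[0,0,0.02],0.055],[[0,0,0],[0,0,0.005],0.055],[[0,0,0],[0,0,0],0.055]]'

```text
clock: 9.4
position: [0.6269, -0.1873, 0.2742]
tcp_rot: [0.995, -0.097, -0.002, -0.001]
ft_force: [-0.1, 0.3, 0.4]
finger_gap: 0.0551
gripper_force: 0.0
```

>>> play_rows --steps '[[[0,0,0],[0,0,0],0.02],[[0,0,0],[0,0,0],0.02],[[0,0,0],[0,0,0],0.02],[[0,0,0],[0,0,0],0.02],[[0,0,0],[0,0,0],0.02],[[0,0,0],[0,0,0],0.02]]' --newtons 25

```text
clock: 9.9
position: [0.6284, -0.1905, 0.2774]
tcp_rot: [0.995, -0.097, 0.001, 0.002]
ft_force: [-1.7, -6.0, 2.9]
finger_gap: 0.0257
gripper_force: 25.0
```

Run:
```python
from h import *
o,p,r=pose();print(o["clock"],p,r.round(3),o["finger_gap"],o["ft_force"],o["gripper_force"])
s=snapshot("side");w=pts(s);m=np.hypot(w[...,0]-.619,w[...,1]+.131)<.12
s2=snapshot("scene")
cv2.imwrite("pics/g.png",np.hstack([cv2.resize(s["frame"][160:300,290:430,::-1],(400,400)),cv2.resize(s2["frame"][180:320,240:380,::-1],(400,400))]))
```

```text
9.9 [ 0.62836078 -0.19045853  0.27744558] [[ 0.981 -0.194  0.002]
 [-0.194 -0.981 -0.005]
 [ 0.003  0.004 -1.   ]] 0.02568866700795802 [-1.68206857 -5.97541906  2.87577946] 25.000489354133606
```

View pics/g.png

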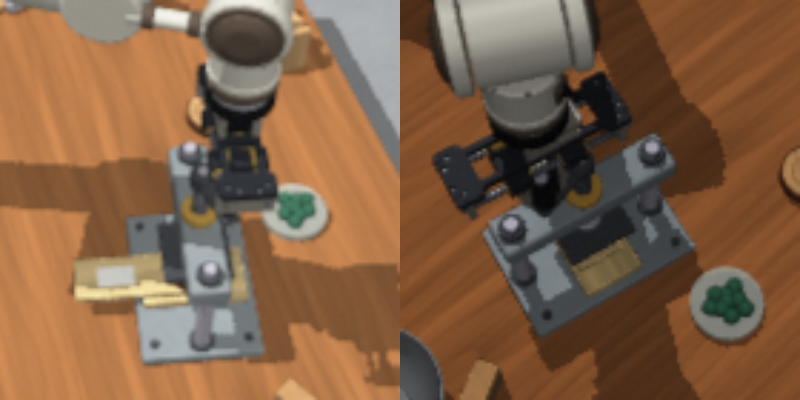

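Both pictures show the fingers closed on the sleeve (gap 25.7 mm) with the mount flat in the press. Work out the winding rows.

```bash
cat > wind.py <<'E'
import sys,json
from h import *
# usage: cmd position (x y z), start heading deg, step deg, n, z target offset
cx,cy,phi,st,n=map(float,sys.argv[1:6]);zc=float(sys.argv[6]) if len(sys.argv)>6 else 0
A=np.array([.619,-.131]);yaw=np.radians(-11.0);X=np.array([np.cos(yaw),np.sin(yaw)]);Yt=np.array([X[1],-X[0]])
c=np.array([cx,cy]);z=0
for i in range(int(n)):
    phi-=st;t=A+.060*np.array([np.cos(np.radians(phi)),np.sin(np.radians(phi))])
    d=t-c;dx,dy=round(d@X,4),round(d@Yt,4);c=c+dx*X+dy*Yt
    dz=round(.016*st/360+(zc/n),4)
    print(f"[[0,0,0],[{dx:g},{dy:g},{dz:g}],0.02],",end=" ")
    if i%10==9: print("\n end phi",phi,"cmd",c.round(4))
print("\n end phi",phi,"cmd",c.round(4))
E
python3 wind.py .627 -.1875 -81 15 20 -.003
cat > st.py <<'E'
from h import *
o,p,r=pose();A=np.array([.619,-.131]);d=p[:2]-A;phi=np.degrees(np.arctan2(d[1],d[0]))
t=np.array([np.sin(np.radians(phi)),-np.cos(np.radians(phi))]);f=o["ft_force"]
print(round(o["clock"],2),p.round(4),"phi",phi.round(1),"rad",np.hypot(*d).round(4),"Ftan",(-f[:2]@t).round(2),"Frad",(f[:2]@d/np.hypot(*d)).round(2),"Fz",f[2].round(1),"gap",o["finger_gap"].round(4),"M",o["moment"].round(2))
E
python3 st.py
```

```text
[[0,0,0],[-0.0134,0.0058,0.0005],0.02], [[0,0,0],[-0.0157,-0.0006,0.0005],0.02], [[0,0,0],[-0.0149,-0.0048,0.0005],0.02], [[0,0,0],[-0.0132,-0.0084,0.0005],0.02], [[0,0,0],[-0.0106,-0.0115,0.0005],0.02], [[0,0,0],[-0.0072,-0.0139,0.0005],0.02], [[0,0,0],[-0.0034,-0.0153,0.0005],0.02], [[0,0,0],[0.0007,-0.0157,0.0005],0.02], [[0,0,0],[0.0047,-0.0149,0.0005],0.02], [[0,0,0],[0.0084,-0.0132,0.0005],0.02], 
 end phi -231.0 cmd [ 0.5812 -0.0844]
[[0,0,0],[0.0116,-0.0106,0.0005],0.02], [[0,0,0],[0.0138,-0.0072,0.0005],0.02], [[0,0,0],[0.0153,-0.0034,0.0005],0.02], [[0,0,0],[0.0157,0.0007,0.0005],0.02], [[0,0,0],[0.0149,0.0047,0.0005],0.02], [[0,0,0],[0.0132,0.0084,0.0005],0.02], [[0,0,0],[0.0106,0.0115,0.0005],0.02], [[0,0,0],[0.0072,0.0139,0.0005],0.02], [[0,0,0],[0.0034,0.0153,0.0005],0.02], [[0,0,0],[-0.0006,0.0157,0.0005],0.02], 
 end phi -381.0 cmd [ 0.6751 -0.1525]

 end phi -381.0 cmd [ 0.6751 -0.1525]Traceback (most recent call last):
  File "st.py", line 4, in <module>
    print(round(o["clock"],2),p.round(4),"phi",phi.round(1),"rad",np.hypot(*d).round(4),"Ftan",(-f[:2]@t).round(2),"Frad",(f[:2]@d/np.hypot(*d)).round(2),"Fz",f[2].round(1),"gap",o["finger_gap"].round(4),"M",o["moment"].round(2))
                                                                                                                                                                                   ^^^^^^^^^^^^^^^^^^^^^
AttributeError: 'float' object has no attribute 'round'
```

>>> play_rows --steps '[[[0,0,0],[-0.0134,0.0058,0.0005],0.02],[[0,0,0],[-0.0157,-0.0006,0.0005],0.02],[[0,0,0],[-0.0149,-0.0048,0.0005],0.02],[[0,0,0],[-0.0132,-0.0084,0.0005],0.02],[[0,0,0],[-0.0106,-0.0115,0.0005],0.02]]' --newtons 25

```text
clock: 10.42
position: [0.5644, -0.1582, 0.2742]
tcp_rot: [0.995, -0.098, 0.0, 0.002]
ft_force: [-0.3, -5.4, 0.7]
finger_gap: 0.0257
gripper_force: 25.0
```

```bash
sed -i 's/o\["finger_gap"\].round(4)/round(o["finger_gap"],4)/' st.py; python3 st.py
```

```text
10.42 [ 0.5644 -0.1582  0.2742] phi -153.5 rad 0.061 Ftan 4.69 Frad 2.63 Fz 0.7 gap 0.0257 M [-0.64  0.08 -0.02]
```

>>> play_rows --steps '[[[0,0,0],[-0.0072,-0.0139,0.0007],0.02],[[0,0,0],[-0.0034,-0.0153,0.0007],0.02],[[0,0,0],[0.0007,-0.0157,0.0007],0.02],[[0,0,0],[0.0047,-0.0149,0.0007],0.02],[[0,0,0],[0.0084,-0.0132,0.0007],0.02]]'

```text
clock: 10.83
position: [0.5812, -0.0841, 0.2707]
tcp_rot: [0.995, -0.097, -0.001, 0.0]
ft_force: [-2.9, -3.1, 3.0]
finger_gap: 0.0252
gripper_force: 25.0
```

```bash
python3 st.py
```

```text
10.83 [ 0.5812 -0.0841  0.2707] phi 128.8 rad 0.0602 Ftan 4.21 Frad -0.55 Fz 3.0 gap 0.0252 M [-0.48  0.47 -0.  ]
```

>>> play_rows --steps '[[[0,0,0],[0.0116,-0.0106,0.0007],0.02],[[0,0,0],[0.0138,-0.0072,0.0007],0.02],[[0,0,0],[0.0153,-0.0034,0.0007],0.02],[[0,0,0],[0.0157,0.0007,0.0007],0.02],[[0,0,0],[0.0149,0.0047,0.0007],0.02],[[0,0,0],[0.0132,0.0084,0.0007],0.02]]'

```text
clock: 11.33
position: [0.6661, -0.0949, 0.2665]
tcp_rot: [0.995, -0.097, -0.002, 0.001]
ft_force: [-11.5, -3.4, 6.4]
finger_gap: 0.0254
gripper_force: 25.0
```

```bash
python3 st.py
```

```text
11.33 [ 0.6661 -0.0949  0.2665] phi 37.5 rad 0.0594 Ftan 4.26 Frad -11.2 Fz 6.4 gap 0.0254 M [-0.71  2.1   0.04]
```

```bash
sed -i 's/A=np.array(\[.619,-.131\])/A=np.array([.6175,-.132])/' wind.py st.py; python3 wind.py .6656 -.0932 -321 15 9 -.0025
```

```text
[[0,0,0],[0.0093,0.0129,0.0004],0.02], [[0,0,0],[0.0073,0.0138,0.0004],0.02], [[0,0,0],[0.0034,0.0153,0.0004],0.02], [[0,0,0],[-0.0007,0.0157,0.0004],0.02], [[0,0,0],[-0.0047,0.0149,0.0004],0.02], [[0,0,0],[-0.0085,0.0132,0.0004],0.02], [[0,0,0],[-0.0115,0.0106,0.0004],0.02], [[0,0,0],[-0.0139,0.0072,0.0004],0.02], [[0,0,0],[-0.0153,0.0034,0.0004],0.02], 
 end phi -456.0 cmd [ 0.6112 -0.1916]
```

>>> play_rows --steps '[[[0,0,0],[0.0093,0.0129,0.0002],0.02],[[0,0,0],[0.0073,0.0138,0.0002],0.02],[[0,0,0],[0.0034,0.0153,0.0002],0.02],[[0,0,0],[-0.0007,0.0157,0.0003],0.02],[[0,0,0],[-0.0047,0.0149,0.0005],0.02]]'

```text
clock: 11.75
position: [0.6668, -0.1671, 0.2634]
tcp_rot: [0.995, -0.096, -0.001, -0.002]
ft_force: [-3.4, 7.8, -0.1]
finger_gap: 0.0254
gripper_force: 25.0
```

```bash
python3 st.py
```

```text
11.75 [ 0.6668 -0.1671  0.2634] phi -35.5 rad 0.0605 Ftan 4.42 Frad -7.28 Fz -0.1 gap 0.0254 M [1.55 0.86 0.02]
```

>>> play_rows --steps '[[[0,0,0],[-0.0085,0.0132,0.0006],0.02],[[0,0,0],[-0.0115,0.0106,0.0006],0.02],[[0,0,0],[-0.0139,0.0072,0.0006],0.02]]'

```text
clock: 12.0
position: [0.6281, -0.1909, 0.2615]
tcp_rot: [0.995, -0.096, 0.0, -0.002]
ft_force: [2.8, 7.7, -1.5]
finger_gap: 0.0254
gripper_force: 25.0
```

```bash
python3 st.py
```

```text
12.0 [ 0.6281 -0.1909  0.2615] phi -79.8 rad 0.0599 Ftan 4.11 Frad -7.04 Fz -1.5 gap 0.0254 M [ 1.48 -0.46  0.05]
```

```bash
python3 wind.py .6271 -.1912 -441 5 30 0
```

```text
[[0,0,0],[-0.0052,0.0017,0.0002],0.02], [[0,0,0],[-0.0051,0.0011,0.0002],0.02], [[0,0,0],[-0.0052,0.0007,0.0002],0.02], [[0,0,0],[-0.0052,0.0002,0.0002],0.02], [[0,0,0],[-0.0052,-0.0002,0.0002],0.02], [[0,0,0],[-0.0052,-0.0007,0.0002],0.02], [[0,0,0],[-0.0051,-0.0011,0.0002],0.02], [[0,0,0],[-0.005,-0.0016,0.0002],0.02], [[0,0,0],[-0.0049,-0.002,0.0002],0.02], [[0,0,0],[-0.0046,-0.0024,0.0002],0.02], 
 end phi -491.0 cmd [ 0.5782 -0.1773]
[[0,0,0],[-0.0044,-0.0028,0.0002],0.02], [[0,0,0],[-0.0042,-0.0032,0.0002],0.02], [[0,0,0],[-0.0038,-0.0036,0.0002],0.02], [[0,0,0],[-0.0036,-0.0038,0.0002],0.02], [[0,0,0],[-0.0032,-0.0042,0.0002],0.02], [[0,0,0],[-0.0028,-0.0044,0.0002],0.02], [[0,0,0],[-0.0024,-0.0046,0.0002],0.02], [[0,0,0],[-0.002,-0.0049,0.0002],0.02], [[0,0,0],[-0.0016,-0.005,0.0002],0.02], [[0,0,0],[-0.0011,-0.0051,0.0002],0.02], 
 end phi -541.0 cmd [ 0.5575 -0.1309]
[[0,0,0],[-0.0007,-0.0052,0.0002],0.02], [[0,0,0],[-0.0002,-0.0052,0.0002],0.02], [[0,0,0],[0.0002,-0.0052,0.0002],0.02], [[0,0,0],[0.0007,-0.0052,0.0002],0.02], [[0,0,0],[0.0011,-0.0051,0.0002],0.02], [[0,0,0],[0.0016,-0.005,0.0002],0.02], [[0,0,0],[0.002,-0.0048,0.0002],0.02], [[0,0,0],[0.0024,-0.0047,0.0002],0.02], [[0,0,0],[0.0028,-0.0044,0.0002],0.02], [[0,0,0],[0.0032,-0.0041,0.0002],0.02], 
 end phi -591.0 cmd [ 0.5797 -0.0854]

 end phi -591.0 cmd [ 0.5797 -0.0854]
```

>>> play_rows --steps '[[[0,0,0],[-0.0052,0.0012,0.0002],0.02],[[0,0,0],[-0.0051,0.0006,0.0002],0.02],[[0,0,0],[-0.0052,0.0003,0.0002],0.02],[[0,0,0],[-0.0052,0.0002,0.0002],0.02],[[0,0,0],[-0.0052,-0.0002,0.0002],0.02]]'

```text
clock: 12.42
position: [0.6018, -0.1893, 0.2605]
tcp_rot: [0.995, -0.097, -0.0, 0.0]
ft_force: [3.0, -1.4, -7.3]
finger_gap: 0.0253
gripper_force: 25.0
```

```bash
python3 st.py
```

```text
12.42 [ 0.6018 -0.1893  0.2605] phi -105.3 rad 0.0594 Ftan 3.25 Frad 0.55 Fz -7.3 gap 0.0253 M [-0.13 -0.51  0.01]
```

>>> play_rows --steps '[[[0,0,0],[-0.0052,-0.0007,0.0002],0.02],[[0,0,0],[-0.0051,-0.0011,0.0002],0.02],[[0,0,0],[-0.005,-0.0016,0.0002],0.02]]'

```text
clock: 12.67
position: [0.587, -0.1828, 0.2598]
tcp_rot: [0.995, -0.097, -0.001, 0.0]
ft_force: [2.6, -2.5, -9.0]
finger_gap: 0.0256
gripper_force: 25.0
```

```bash
python3 st.py
```

```text
12.67 [ 0.587  -0.1828  0.2598] phi -121.0 rad 0.0593 Ftan 3.47 Frad 0.81 Fz -9.0 gap 0.0256 M [-0.46 -0.4  -0.02]
```

>>> play_rows --steps '[[[0,0,0],[-0.0049,-0.002,0.001],0.02],[[0,0,0],[-0.0046,-0.0024,0.001],0.02],[[0,0,0],[-0.0044,-0.0028,0.001],0.02]]'

```text
clock: 12.92
position: [0.5753, -0.1735, 0.259]
tcp_rot: [0.995, -0.097, 0.001, 0.001]
ft_force: [-0.7, -4.8, 0.9]
finger_gap: 0.0258
gripper_force: 25.0
```

```bash
python3 st.py
```

```text
12.92 [ 0.5753 -0.1735  0.259 ] phi -135.5 rad 0.0592 Ftan 2.89 Frad 3.85 Fz 0.9 gap 0.0258 M [-0.7   0.08 -0.02]
```

>>> play_rows --steps '[[[0,0,0],[-0.0042,-0.0032,0.0004],0.02],[[0,0,0],[-0.0038,-0.0036,0.0004],0.02]]'

```text
clock: 13.08
position: [0.5686, -0.1653, 0.2585]
tcp_rot: [0.995, -0.097, 0.001, 0.001]
ft_force: [-2.5, -5.7, 3.2]
finger_gap: 0.0253
gripper_force: 25.0
```

```bash
python3 st.py
```

```text
13.08 [ 0.5686 -0.1653  0.2585] phi -145.7 rad 0.0592 Ftan 3.31 Frad 5.3 Fz 3.2 gap 0.0253 M [-0.74  0.44 -0.04]
```

>>> play_rows --steps '[[[0,0,0],[-0.0043,-0.0031,0.0001],0.02],[[0,0,0],[-0.0036,-0.0038,0.0001],0.02]]'

```text
clock: 13.25
position: [0.5631, -0.156, 0.258]
tcp_rot: [0.995, -0.097, 0.002, 0.0]
ft_force: [3.3, -0.5, 2.6]
finger_gap: 0.0257
gripper_force: 25.0
```

```bash
python3 st.py
```

```text
13.25 [ 0.5631 -0.156   0.258 ] phi -156.2 rad 0.0594 Ftan 1.8 Frad -2.83 Fz 2.6 gap 0.0257 M [-0.26 -0.44 -0.  ]
```

>>> play_rows --steps '[[[0,0,0],[-0.003,-0.0042,0.0002],0.02],[[0,0,0],[-0.0027,-0.0044,0.0002],0.02]]'

```text
clock: 13.42
position: [0.5597, -0.1464, 0.2576]
tcp_rot: [0.995, -0.097, 0.002, 0.0]
ft_force: [5.3, -2.9, 3.1]
finger_gap: 0.0258
gripper_force: 25.0
```

```bash
python3 st.py
```

```text
13.42 [ 0.5597 -0.1464  0.2576] phi -166.0 rad 0.0596 Ftan 4.09 Frad -4.49 Fz 3.1 gap 0.0258 M [-0.41 -0.87  0.02]
```

>>> play_rows --steps '[[[0,0,0],[-0.0023,-0.0046,0.0002],0.02]]'

```text
clock: 13.5
position: [0.5586, -0.1418, 0.2574]
tcp_rot: [0.995, -0.097, 0.002, 0.001]
ft_force: [5.6, -4.4, 1.6]
finger_gap: 0.0258
gripper_force: 25.0
```

```bash
python3 st.py
```

```text
13.5 [ 0.5586 -0.1418  0.2574] phi -170.6 rad 0.0597 Ftan 5.25 Frad -4.8 Fz 1.6 gap 0.0258 M [-0.61 -1.06 -0.04]
```

>>> play_rows --steps '[[[0,0,0],[-0.0018,-0.0049,0.0002],0.02]]'

```text
clock: 13.58
position: [0.558, -0.137, 0.2573]
tcp_rot: [0.995, -0.097, 0.003, 0.001]
ft_force: [5.6, -6.5, 2.4]
finger_gap: 0.0256
gripper_force: 25.0
```

```bash
python3 st.py
```

```text
13.58 [ 0.558  -0.137   0.2573] phi -175.1 rad 0.0597 Ftan 6.95 Frad -5.07 Fz 2.4 gap 0.0256 M [-0.89 -1.07  0.02]
```

>>> play_rows --steps '[[[0,0,0],[-0.0006,-0.0025,0.0001],0.02]]'

```text
clock: 13.67
position: [0.5578, -0.1345, 0.2571]
tcp_rot: [0.995, -0.097, 0.003, 0.001]
ft_force: [5.4, -6.0, 2.4]
finger_gap: 0.0255
gripper_force: 25.0
```

```bash
python3 st.py
```

```text
13.67 [ 0.5578 -0.1345  0.2571] phi -177.6 rad 0.0597 Ftan 6.23 Frad -5.15 Fz 2.4 gap 0.0255 M [-1.05 -0.93  0.05]
```

>>> play_rows --steps '[[[0,0,0],[0,0,0],0.02],[[0,0,0],[0,0,0],0.02]]'

```text
clock: 13.83
position: [0.5579, -0.1342, 0.2571]
tcp_rot: [0.995, -0.096, 0.002, 0.001]
ft_force: [5.3, -3.5, 3.6]
finger_gap: 0.0257
gripper_force: 25.0
```

```bash
python3 st.py
```

```text
13.83 [ 0.5579 -0.1342  0.2571] phi -177.9 rad 0.0597 Ftan 3.66 Frad -5.13 Fz 3.6 gap 0.0257 M [-0.51 -0.83  0.01]
```

>>> play_rows --steps '[[[0,0,0],[-0.0007,-0.0031,0.0001],0.02]]'

```text
clock: 13.92
position: [0.5578, -0.1321, 0.2571]
tcp_rot: [0.995, -0.097, 0.003, 0.001]
ft_force: [5.7, -7.1, 2.5]
finger_gap: 0.0255
gripper_force: 25.0
```

```bash
python3 st.py
```

```text
13.92 [ 0.5578 -0.1321  0.2571] phi -179.9 rad 0.0597 Ftan 7.12 Frad -5.72 Fz 2.5 gap 0.0255 M [-1.07 -0.84  0.01]
```

>>> play_rows --steps '[[[0,0,0],[0,0,0],0.02],[[0,0,0],[0,0,0],0.02],[[0,0,0],[0,0,0],0.02],[[0,0,0],[0,0,0],0.02]]'

```text
clock: 14.25
position: [0.5578, -0.1317, 0.2571]
tcp_rot: [0.995, -0.097, 0.003, 0.001]
ft_force: [5.6, -4.9, 2.3]
finger_gap: 0.0258
gripper_force: 25.0
```

```bash
python3 st.py
```

```text
14.25 [ 0.5578 -0.1317  0.2571] phi 179.7 rad 0.0597 Ftan 4.84 Frad -5.6 Fz 2.3 gap 0.0258 M [-0.75 -0.9   0.01]
```

>>> play_rows --steps '[[[0,0,0],[0.001,0.0015,0],0.02],[[0,0,0],[0,0,0],0.05],[[0,0,0],[0,0,0],0.05],[[0,0,0],[0,0,0],0.05],[[0,0,0],[0,0,0],0.05],[[0,0,0],[0,0,0],0.05]]'

```text
clock: 14.75
position: [0.5564, -0.1322, 0.255]
tcp_rot: [0.995, -0.097, -0.001, -0.0]
ft_force: [-0.5, 0.2, 0.5]
finger_gap: 0.05
gripper_force: 0.0
```

>>> play_rows --steps '[[[0,0,0],[0,0,-0.01],0.05],[[0,0,0],[0,0,-0.03],0.05],[[0,0,0],[0,0,-0.04],0.05],[[0,0,0],[0,0,-0.04],0.05],[[0,0,0],[-0.03,0,-0.02],0.05],[[0,0,0],[-0.04,0,0],0.05],[[0,0,0],[-0.01,0,0],0.05],[[0,0,0],[0,0,0],0.05]]'

```text
clock: 15.42
position: [0.4769, -0.1167, 0.3977]
tcp_rot: [0.995, -0.097, 0.001, 0.001]
ft_force: [0.0, 0.2, 0.1]
finger_gap: 0.0498
gripper_force: 0.0
```

Run:
```python
from h import *
o,p,r=pose();print(o["clock"],p,o["ft_force"])
s=snapshot("wrist");w=pts(s);hsv=cv2.cvtColor(s["frame"],cv2.COLOR_RGB2HSV)
q=w-np.array([.618,-.1315,0]);m=np.hypot(q[...,0],q[...,1])<.09
z=w[...,2];P=w[m&(z>.285)&(z<.32)];print("grip",len(P),np.nanmedian(P,0).round(4))
m=(hsv[...,0]>17)&(hsv[...,0]<40)&(z>.038)&(z<.05)&(np.hypot(q[...,0],q[...,1])<.17);P=w[m]
if len(P)>20: print("plaque",len(P),cv2.minAreaRect(P[:,:2].astype(np.float32)),np.percentile(P[:,2],[5,50,95]))
save(s,"end")
```

```text
15.4167 [ 0.4769446  -0.11672951  0.39766501] [0.01972892 0.16326848 0.14161458]
grip 761 [ 0.5603 -0.134   0.2962]
plaque 1596 ((0.5196093916893005, -0.11100026965141296), (0.06113925203680992, 0.1138242781162262), 79.31554412841797) [0.0429915  0.04449797 0.04609105]
```

View pics/end.png

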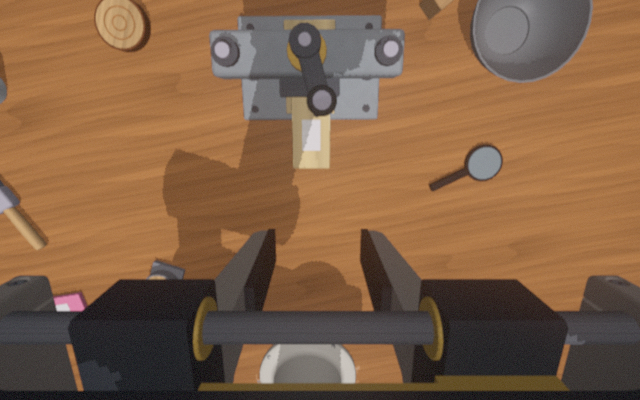

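The wrist view shows the crank at (321,100) where it was left, the plaque square in the press (tail at (311,150)), everything else in place.

```bash
python3 -c "from station import hand_in;print(hand_in())"
```

```text
the job is handed in; nothing more can be done
None
```

The job is handed in, and the result was not reported back: the mount lies flat in the press, about 2 mm off the screw axis by estimate, nipped at roughly 65–90 N as estimated from the crank force; the crank is let go and, in the last wrist view, nothing else on the table looks moved.

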